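# Stamp a soap bar in the screw press

## Task

Stamp the cream soap bar: set it gently, not dropped, in the nest of the press's drawn-out shuttle, push the shuttle fully home by its black knob, then wind the stamp down with the T-handle, half turn by half turn, until it bears firmly on the soap (about twice the effort of turning the free screw) and leave it clamped there. Do not overtighten it, which would crush the bar, and leave the other soaps and the stock where they are.

Things in the scene. Friction and masses are not known exactly. Their poses are not given: they have to be found in the camera images.
- blank: the cream-coloured soap bar, 78 x 50 x 28 mm (its x, y, z), about 115 g, edges slightly rounded, lying flat, long side along its x, on a wooden board 12 mm thick beside bars of the same size; origin at the centre of its underside
- sage_bar: green soap bar of the same size on the board, to be left; origin at the centre of its underside
- clay_bar: red-brown soap bar of the same size on the board, to be left; origin at the centre of its underside
- oil_0: small amber bottle, black cap, 30 mm across, 62 mm tall, to be left; origin under its base
- oil_1: small amber bottle, black cap, 30 mm across, 62 mm tall, to be left; origin under its base
- spray: red bottle with white cap, 38 mm across, 130 mm tall, to be left; origin under its base
- tub: white jar, 72 mm across, 58 mm tall, to be left; origin under its base
- carton: white soap carton with a green band, 85 x 58 x 36 mm, to be left; origin under its centre
- brush: wooden brush lying flat, to be left
- press: soap stamping press, fixed; origin on the table on the screw axis, front -x (the shuttle comes out along -x), z up. Grey base x -190 to +75, y +-80, 18 mm high; shuttle rails at y +-47, 39 mm high. Two 18 mm columns at x 0, y +-64. Crosshead x +-25, y +-80, height 140 to 168 mm, with nuts on it up to 176 mm
- nest (a point): centre of the nest's floor on the shuttle, 36 mm above the table (axes as the press). The bar lies in it with its long side along x. Blue lugs 10 mm high round it lean outwards as a lead-in: 82 x 54 mm inside at the floor, 90 x 62 mm at their tops, 102 x 74 mm outside; the middle 44 mm of the long sides is open for fingers
- shuttle (a joint): how far the shuttle is drawn out, m: 0 fully home under the stamp (solid stop), about 0.12 to 0.13 at the start; slides with about 2.5 N of friction and stays where it is left
- shuttle_knob (a point): centre of the upright black knob post on the shuttle's front, 118 mm in front (-x) of the nest centre: an 18 mm round post from 36 to 76 mm above the table, with a 24 mm ball on top to 90 mm; this point is 76 mm above the table
- ram: dark steel plate 44 x 150 x 16 mm sliding on the columns; carries the screw and, below on a clamped holder with a stiff rubber buffer, the brass stamp, 66 x 40 mm. Origin at the centre of the plate's underside, about 114 mm above the table at the start. The holder's height differs each time: the stamp's face hangs 35 to 42 mm below this origin, with 7 to 16 mm of free travel to a bar in the nest
- screw (a joint): angle of the screw with its T-handle, rad; 0 when the bar lies along the press's y; grows clockwise seen from above, which lowers ram, stamp and T-handle together by 16 mm a turn. Starts between -0.6 and 0.3. Turning it free takes a steady 0.30 N m (5.8 N at a bar end) at any angle; it stays where it is left
- screw_hub (a point): centre of the T-handle on the screw axis, 236 mm above the table at angle 0; hub 30 mm across, 16 mm above and below. Once the stamp bears on the soap the turning moment climbs by about 0.6 N m per radian (0.0025 N m per N of pressure): 0.5 to 0.65 N m in all (10 to 12.5 N at a bar end) is well stamped, from 0.75 N m (14.5 N) the bar is crushed. Let go, it may spring back a little
- bar_end_a (a point): grip point on the T-handle's straight horizontal steel bar, 12 mm thick, 52 mm from the axis (towards the press's +y at angle 0). The bar ends in a 20 mm black ball centred 76 mm from the axis
- bar_end_b (a point): the same on the opposite arm of the bar, 52 mm from the axis (towards the press's -y at angle 0)
Things that resemble listed ones, but are neither listed nor needed, are in the scene too. What is shaped like the blank but blue, orange or purple is not meant.

How it is judged (in metres and radians):
On the way, in this order (a step that is already met when the one before it is completed fails the run):
1. the cream bar lies flat in the nest of the drawn-out shuttle, let go (horizontal distance between blank and nest below 0.006 m and z of blank in the frame of nest below 0.003 m and angle between blank's own z axis and vertical below 0.05 rad and angle between the x axis of blank and the x axis of press, either way round below 0.2 rad and value of joint shuttle above 0.06 m and contact force between the fingers and blank below 0.1 N), for 0.2 s.
2. the shuttle is fully home with the bar in its nest (value of joint shuttle below 0.003 m and horizontal distance between blank and nest below 0.006 m and z of blank in the frame of nest below 0.003 m), for 0.2 s.
At the end, for the whole second after the job is handed in: the cream bar lies flat and square in the nest (within 6 mm and 0.2 rad), the shuttle is home to within 3 mm, and the stamp, left to itself and at rest, presses the bar with 60 to 170 N (contact force between ram and blank between 60 and 170 N and value of joint shuttle below 0.003 m and horizontal distance between blank and nest below 0.006 m and angle between blank's own z axis and vertical below 0.05 rad and angle between the x axis of blank and the x axis of press, either way round below 0.2 rad and velocity of joint screw between -0.05 and 0.05 rad/s); the robot touches nothing.
It fails at once if the bar is crushed: the stamp presses it with more than 190 N (contact force between ram and blank above 190 N).
It fails at once if the cream bar is dropped or thrown (moving faster than 0.6 m/s out of the fingers) (linear speed of blank above 0.6 m/s and contact force between the fingers and blank below 0.05 N).
It fails at once if another soap or piece of stock is shifted by more than 20 mm (distance of any of sage_bar, clay_bar, oil_0, oil_1, spray, tub, carton, brush from where it was at the start of the episode above 0.02 m).
It also fails if it takes over 72 s, if anything falls off the work surface, if the arm or the gripper's body presses on something with over 40 N, if the wrist force passes 120 N, or if a joint passes its speed limit or range.

## Robot

A 7-joint arm with a two-finger parallel gripper is mounted at the origin on the work surface. World frame = base frame: x ahead of the robot, y to its left, z up, the work surface at z = 0. Lengths are in mm, angles in rad, forces in N, time in s.
With the tool pointing down it reaches from about 425 to 800 mm from the base axis. Payload 8.3 kg.
Tool frame: the origin (TCP) lies midway between the tips of the shut fingers; the grasp point (between the pads) lies 19 mm behind it; z points along the fingers, y is the line along which they close (so a half turn about z gives the same grasp; the last joint's range is limited). The gripper opens to 85 mm and grips with 20 to 120 N. Pads are 22 mm wide; open, the fingers measure 114 mm over their backs; the gripper's body (76 mm by 85 mm) begins 54 mm behind the grasp point. The pads swing forward as they close: fully open they stand 13 mm farther back than shut.
Start: joints at [1.2, 0.383, 0.016, 1.37, -0.006, 1.388, -0.046], TCP at [189.39, -595.593, 191.579] pointing down, gripper open.
Joint ranges: [-2.95, 2.95], [-0.25, 2.06], [-1.52, 1.56], [0.18, 2.33], [-1.44, 4.58], [0.02, 2.06], [-3.01, 3.01]. Speed limits (rad/s): [2.39, 2.39, 3.01, 3.01, 3.14, 3.14, 3.14].

## Interface

Orientations are given as a unit quaternion [w, x, y, z].
In Python, from bench import manip gives the robot as it stands.
- The arm moves only by the shell command python3 -m inch 'ROWS'. ROWS is JSON, a list of rows, each an object with "fingers": the closure, from 0 (fully open) to 1 (shut); "travel": the shift along the world's x, y, z in units of 25 mm (1.0 is 25 mm), a list of three; "angular": the turn, a rotation vector about the world's x, y, z in units of 6 degrees (1.0 is 6 degrees), a list of three. A call has 1 to 12 rows; each row is the pose to reach, as a shift and turn from the pose commanded when the call began; what a row does not reach only later rows make up. A row lasts 1/8 s, in which the tool goes at most 62.5 mm and 10.7 degrees, less where a joint would pass 70% of its speed; a pose out of reach is approached as far as the arm can. A call with a gripper value outside its range is refused whole. The fingers move at their own pace and stop on an object; the grip force is fixed at half the most. Time passes only in rows, so rows that repeat a pose let the fingers close. It gives the time, the measured TCP pose, the force, the opening and the grip force at its end, in the units of the state.
- manip.get_state(): the state, without advancing time (a new reading comes with each control period).
- manip.get_image(name): name is "side" or "top" or "wrist"; returns the picture (400x640x3 uint8, red, green, blue); there is no depth.
- manip.camera_model(name): a dict with "fx", "fy", "cx", "cy" (pixels), "T" (4x4, takes a point from camera to world coordinates); the wrist camera has in their place "mount" (4x4, takes a point from camera to tool coordinates, whose origin is the TCP and whose axes are the flange's). Camera axes: x right, y up, looking along -z (the intrinsics and any distortion apply to the point x, -y, -z); pixel columns grow to the right and rows downward; lengths in mm; the calibration is good to about 2 mm. A picture is of the moment at which its call begins: read the wrist's pose just before it. camera_model takes no time and is no camera call.
- manip.close_job(): hands the job in; it is judged then, once.
Trained networks look in the newest picture that a camera, given by its name, has taken for a name from the list of things; names that differ only in an ending like _2 or _b are one class to them, and where a whole thing is asked for, a point or a joint stands for the part that bears it (a point fixed in the world has none). Each returns a list of dicts, best first, with "p" (0 to 1); they miss things now and then, are a little off and sometimes report something else, mostly with a low value. They report only what shows in the picture. A call takes as long as a camera call. They do not tell look-alikes from the thing itself.
- manip.masks_of(camera, label): "mask" (400x640 bool, what is visible of it) and "xy" ([column, row] in pixels, amid what is visible of it).
The state is a dict: "time": time; "joints": joint angles; "qd": joint speeds; "joint_torque": joint torques, N m; "position": TCP position; "tcp_rot": TCP orientation; "wrist_force": force on the tool from outside, world axes, zero at the start; "wrist_torque": the same for the moment, N m; "gripper_width": opening from 0.0 (shut) to 1.0 (fully open); "gripper_force": force on a finger pad.
Only numpy, scipy, OpenCV 4.12 (cv2) and the standard library are available. Lean on these libraries where they do the work, as an engineer would, in place of code of your own. Each camera call takes 0.05 s, during which the arm holds its last target. There are 200 camera calls.

## Working session

There is one attempt and no reset: what is moved stays moved. The work goes in short steps, Python scripts to look and compute and a shell command to move; the robot and the scene stay as the last step left them, time stands still between calls to the robot, and variables do not carry over. Pictures are saved under pics/ and viewed, at most 10 in all, crops included, and the job is handed in when it is done.

```bash
mkdir -p pics; ls
cat > h.py <<'E'
from bench import manip
import numpy as np, cv2
def save(cam,name,crop=None,s=1):
    im=manip.get_image(cam)
    if crop: a,b,c,d=crop; im=im[b:d,a:c]
    if s!=1: im=cv2.resize(im,None,fx=s,fy=s,interpolation=cv2.INTER_CUBIC)
    cv2.imwrite('pics/'+name+'.png',im[:,:,::-1])
E
python3 - <<'E'
from h import *
a=manip.get_image('top');b=manip.get_image('side')
cv2.imwrite('pics/top0.png',a[:,:,::-1]);cv2.imwrite('pics/side0.png',b[:,:,::-1])
for c in('top','side','wrist'):print(c,manip.camera_model(c))
for c in('top','side'):
  for l in('blank','shuttle_knob','screw_hub','press','ram'):
    print(c,l,[(round(m['p'],2),np.round(m['xy']).tolist(),int(m['mask'].sum())) for m in manip.masks_of(c,l)][:5])
s=manip.get_state();print(s)
E
```

```text
pics
top {'fx': 465.67477507175477, 'fy': 465.67477507175477, 'cx': 314.185534731907, 'cy': 193.41935748628487, 'T': array([[-8.16875973e-03,  9.86410785e-01, -1.64094590e-01,
         3.11362883e+02],
       [-9.99697170e-01, -1.18652204e-02, -2.15588786e-02,
         2.80684936e+01],
       [-2.32129289e-02,  1.63868788e-01,  9.86208994e-01,
         1.45176550e+03],
       [ 0.00000000e+00,  0.00000000e+00,  0.00000000e+00,
         1.00000000e+00]])}
side {'fx': 378.9852944735503, 'fy': 378.9852944735503, 'cx': 322.47343605381127, 'cy': 195.8240152984294, 'T': array([[ 9.96477537e-01,  7.37751571e-02, -3.98715948e-02,
         4.80593024e+02],
       [-8.21464003e-02,  7.63099732e-01, -6.41038820e-01,
        -7.19782870e+02],
       [-1.68667363e-02,  6.42056092e-01,  7.66472105e-01,
         1.05887287e+03],
       [ 0.00000000e+00,  0.00000000e+00,  0.00000000e+00,
         1.00000000e+00]])}
wrist {'fx': 322.7229367404183, 'fy': 322.7229367404183, 'cx': 320.5990547344842, 'cy': 200.57575749780216, 'mount': array([[-1.11176700e-03,  9.57381919e-01,  2.88822826e-01,
         7.
[... 995 characters left out ...]
20007791,  0.38341482,  0.01641486,  1.37009897, -0.00627265,
        1.38815813, -0.04648842]), 'qd': array([ 0.00013191, -0.0008833 ,  0.0008607 ,  0.00142408, -0.00189766,
        0.00102042,  0.00031002]), 'joint_torque': array([-5.41541285e-04, -6.26983809e+01,  8.42161272e-01, -3.71920681e+01,
        1.65402697e-02,  2.62212168e-03,  4.06136837e-05]), 'position': array([ 189.3906297 , -595.61104525,  191.5707093 ]), 'tcp_rot': array([-1.70062245e-05,  9.88175590e-01,  1.53326457e-01,  1.07778256e-05]), 'wrist_force': array([ 0.02816975,  0.26566887, -1.03154487]), 'wrist_torque': array([ 0.00683464,  0.02194584, -0.00995713]), 'gripper_force': 0.0, 'gripper_width': 0.9987195558950587}
```

View pics/top0.png

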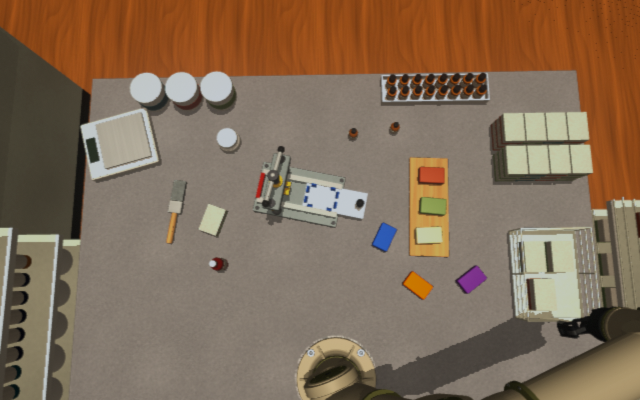

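View pics/side0.png

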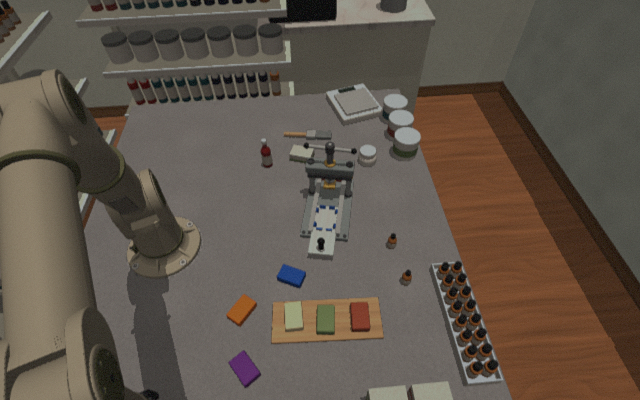

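Three bars lie on the board in the top view: red-brown (432,175), green (432,206) and cream (430,235). The blue (384,237), orange (418,285) and purple (471,280) bars are decoys, and the whitish one at (212,220) is the carton. The cream bar on the board fits the description. I'll confirm it in a crop.

```bash
cat >> h.py <<'E'
from scipy.spatial.transform import Rotation as R
def cam(c,st=None):
    m=manip.camera_model(c)
    K=np.array([[m['fx'],0,m['cx']],[0,m['fy'],m['cy']],[0,0,1]])
    if 'T' in m: T=m['T']
    else:
        st=st or manip.get_state(); T0=np.eye(4); q=st['tcp_rot']
        T0[:3,:3]=R.from_quat([q[1],q[2],q[3],q[0]]).as_matrix(); T0[:3,3]=st['position']; T=T0@m['mount']
    return K,T,m
def ray(c,px,z,st=None):
    K,T,_=cam(c,st); px=np.atleast_2d(px).astype(float)
    d=np.c_[px,np.ones(len(px))]@np.linalg.inv(K).T*[1,-1,-1]@T[:3,:3].T
    o=T[:3,3]; return o+d*((z-o[2])/d[:,2])[:,None]
def proj(c,P,st=None):
    K,T,_=cam(c,st); p=(np.atleast_2d(P)-T[:3,3])@T[:3,:3]*[1,-1,-1]@K.T
    return p[:,:2]/p[:,2:]
def rect(c,mask,z,st=None):
    v,u=np.nonzero(mask); P=ray(c,np.c_[u,v],z,st)[:,:2].astype(np.float32)
    return cv2.minAreaRect(P)
E
python3 - <<'E'
from h import *
print(manip.camera_model('top').keys(),manip.camera_model('wrist').keys())
a=manip.get_image('top');b=manip.get_image('side')
A=cv2.resize(a[140:310,350:510],None,fx=3,fy=3);cv2.imwrite('pics/c1.png',A[:,:,::-1])
for c in('top','side'):
  for m in manip.masks_of(c,'blank'):
    print(c,m['xy'],rect(c,m['mask'],40))
print('knob',ray('top',[360,203],85),ray('side',[321,243],85))
print('hub',ray('top',[273,174],246),ray('side',[330,147],246))
print('ends',ray('top',[[281,150],[266,204]],236),ray('side',[[306,147],[354,151]],236))
E
```

```text
dict_keys(['fx', 'fy', 'cx', 'cy', 'T']) dict_keys(['fx', 'fy', 'cx', 'cy', 'mount'])
top [418.2, 280.7] ((268.7395935058594, -243.3739013671875), (78.54639434814453, 52.66797637939453), 50.602806091308594)
top [472.5, 281.0] ((283.0343933105469, -403.68023681640625), (53.90189743041992, 82.25379180908203), 36.11588668823242)
top [428.1, 234.2] ((416.74176025390625, -284.1829833984375), (81.0605239868164, 51.13981628417969), 89.45384979248047)
top [385.5, 237.2] ((411.86871337890625, -151.279296875), (50.52471923828125, 78.88925170898438), 62.721702575683594)
side [293.8, 315.0] ((417.081298828125, -292.03826904296875), (50.136016845703125, 85.46034240722656), 2.126330852508545)
side [241.2, 309.5] ((273.146240234375, -261.63134765625), (83.07038879394531, 59.44417953491211), 51.45537567138672)
side [292.8, 278.4] ((413.566650390625, -166.0291290283203), (60.191776275634766, 82.64330291748047), 64.55955505371094)
side [246.6, 368.3] ((288.0422668457031, -419.3498840332031), (52.11403274536133, 87.20094299316406), 36.018226623535156)
knob [[508.40915271 -77.41586057  85.        ]] [[511.44786516 -91.07651871  85.        ]]
hub [[565.45478552 163.13876775 246.        ]] [[562.77926066 156.80888794 246.        ]]
ends [[633.27892855 143.08095976 236.        ]
 [486.83094512 182.29273388 236.        ]] [[487.89599205 175.24765698 236.        ]
 [636.96624321 141.76759901 236.        ]]
```

View pics/c1.png

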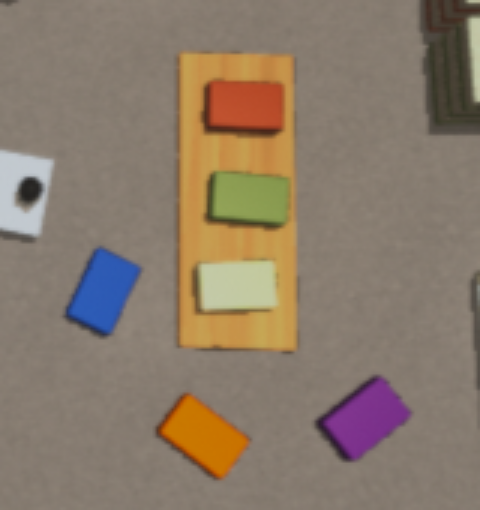

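The crop shows the cream bar at crop (237,286), i.e. full-image (429,235). It is the lowest of the three on the board, with its long side along world y. I'll hover over it for a wrist look.

```bash
python3 -m inch '[{"fingers":0.2,"travel":[4.5,6.2,0],"angular":[0,0,6]},{"fingers":0.2,"travel":[9.1,12.4,0],"angular":[0,0,12]},{"fingers":0.2,"travel":[9.1,12.4,0],"angular":[0,0,12]},{"fingers":0.2,"travel":[9.1,12.4,0],"angular":[0,0,12]},{"fingers":0.2,"travel":[9.1,12.4,0],"angular":[0,0,12]},{"fingers":0.2,"travel":[9.1,12.4,0],"angular":[0,0,12]},{"fingers":0.2,"travel":[9.1,12.4,0],"angular":[0,0,12]},{"fingers":0.2,"travel":[9.1,12.4,0],"angular":[0,0,12]},{"fingers":0.2,"travel":[9.1,12.4,0],"angular":[0,0,12]},{"fingers":0.2,"travel":[9.1,12.4,0],"angular":[0,0,12]}]'
python3 - <<'E'
from h import *
st=manip.get_state(); im=manip.get_image('wrist'); cv2.imwrite('pics/w1.png',im[:,:,::-1])
q=st['tcp_rot'];print(st['time'],st['position'],R.from_quat([q[1],q[2],q[3],q[0]]).as_matrix().round(3).tolist(),st['gripper_width'],st['joints'].round(2))
for m in manip.masks_of('wrist','blank')+manip.masks_of('wrist','sage_bar'):
  print(m['p'],m['xy'],rect('wrist',m['mask'],40,st))
E
```

```text
time: 2.05
position: [416.1, -286.8, 191.5]
tcp_rot: [-0.0, 0.711, 0.703, -0.0]
wrist_force: [-0.3, 0.0, 0.5]
gripper_width: 0.805
gripper_force: 0.0
2.05 [ 416.07043771 -286.8200533   191.49237756] [[0.011, 1.0, -0.0], [1.0, -0.011, -0.0], [-0.0, -0.0, -1.0]] 0.8047097256163803 [ 0.87  0.15 -0.36  1.68  0.05  1.33  0.48]
0.97 [185.9, 137.0] ((277.632080078125, -246.07858276367188), (79.80487823486328, 52.37555694580078), 52.05403518676758)
0.81 [316.1, 41.4] ((413.6451721191406, -155.72328186035156), (49.511253356933594, 74.84160614013672), 63.49625015258789)
0.76 [199.4, 258.3] ((290.442138671875, -394.5915222167969), (58.90165328979492, 69.47470092773438), 35.39086151123047)
0.7 [320.9, 172.0] ((417.3282165527344, -283.7518615722656), (50.191349029541016, 79.31364440917969), 1.5089212656021118)
0.7 [401.9, 187.3] ((503.2587890625, -301.0211486816406), (80.45774841308594, 54.00961685180664), 83.49852752685547)
0.57 [631.3, 87.3] ((719.8045043945312, -200.0508270263672), (15.059351921081543, 26.999692916870117), 15.184414863586426)
```

View pics/w1.png

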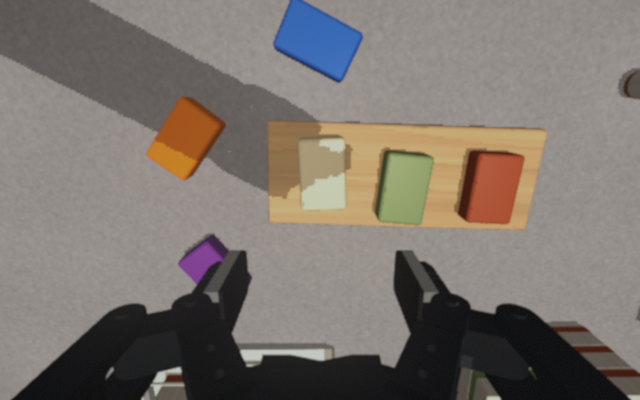

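The wrist view shows the cream bar at (322,172), half in shadow, with the sage bar 37 px to its right, so there is room for the fingers. I'll descend in two stages.

```bash
python3 -m inch '[{"fingers":0.2,"travel":[0.02,0.08,-2],"angular":[0,0,0.3]},{"fingers":0.2,"travel":[0.02,0.08,-4],"angular":[0,0,0.3]},{"fingers":0.2,"travel":[0.02,0.08,-5.5],"angular":[0,0,0.3]},{"fingers":0.2,"travel":[0.02,0.08,-5.5],"angular":[0,0,0.3]},{"fingers":0.2,"travel":[0.02,0.08,-5.5],"angular":[0,0,0.3]}]'
python3 - <<'E'
from h import *
st=manip.get_state(); im=manip.get_image('wrist'); cv2.imwrite('pics/w2.png',im[:,:,::-1])
q=st['tcp_rot'];print(st['position'],R.from_quat([q[1],q[2],q[3],q[0]]).as_matrix()[:2,0])
for m in manip.masks_of('wrist','blank'):
  print(m['p'],m['xy'],rect('wrist',m['mask'],40,st))
E
```

```text
time: 2.82
position: [418.3, -284.2, 55.6]
tcp_rot: [0.001, 0.698, 0.716, 0.0]
wrist_force: [0.9, 0.2, 0.5]
gripper_width: 0.798
gripper_force: 0.0
[ 418.29076984 -284.20533688   55.63844994] [-0.02473469  0.99969362]
0.87 [327.5, 24.0] ((414.67095947265625, -175.19017028808594), (81.89752960205078, 37.38444519042969), 1.3688477277755737)
0.8 [104.1, 152.6] ((282.3895263671875, -244.55734252929688), (80.17403411865234, 52.52442932128906), 51.63441848754883)
0.68 [320.6, 216.9] ((417.0876159667969, -282.5329895019531), (49.355308532714844, 80.45390319824219), 1.0103967189788818)
0.63 [160.8, 381.6] ((302.8687744140625, -389.3439025878906), (94.71549987792969, 26.556232452392578), 85.56609344482422)
0.41 [576.7, 246.3] ((592.1264038085938, -299.91015625), (80.81376647949219, 66.40882110595703), 86.2511978149414)
```

```bash
python3 -m inch '[{"fingers":0.2,"travel":[-0.04,0.05,-1],"angular":[0,0,0]},{"fingers":0.2,"travel":[-0.04,0.05,-1.78],"angular":[0,0,0]},{"fingers":0.2,"travel":[-0.04,0.05,-1.78],"angular":[0,0,0]},{"fingers":0.6,"travel":[-0.04,0.05,-1.78],"angular":[0,0,0]},{"fingers":0.6,"travel":[-0.04,0.05,-1.78],"angular":[0,0,0]},{"fingers":0.6,"travel":[-0.04,0.05,-1.78],"angular":[0,0,0]},{"fingers":0.6,"travel":[-0.04,0.05,-1.78],"angular":[0,0,0]}]'
```

```text
time: 3.8
position: [416.6, -282.4, 9.9]
tcp_rot: [0.0, 0.698, 0.716, 0.0]
wrist_force: [-0.6, -0.5, 0.5]
gripper_width: 0.399
gripper_force: 0.0
```

Run:
```python
from h import *
a=manip.get_image('wrist'); b=manip.get_image('side')
B=cv2.resize(b[240:360,220:400],(600,400)); A=cv2.resize(a,(600,375))
cv2.imwrite('pics/w3.png',np.vstack([A,B[:225]])[:,:,::-1])
```

```text
(no output)
```

View pics/w3.png

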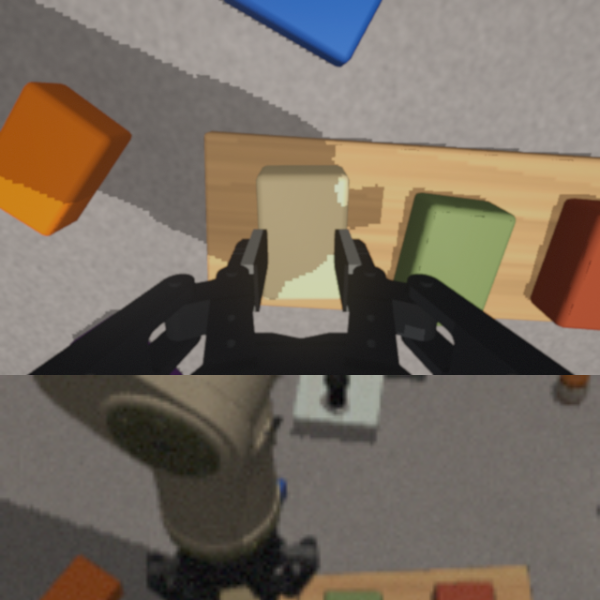

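The wrist view shows the pads straddling the cream bar at (245,270) and (360,270), nearly touching it. The opening scale isn't linear in mm, so I'll close further.

```bash
python3 -m inch '[{"fingers":0.9,"travel":[0,0,0],"angular":[0,0,0]},{"fingers":0.9,"travel":[0,0,0],"angular":[0,0,0]},{"fingers":0.9,"travel":[0,0,0],"angular":[0,0,0]},{"fingers":0.9,"travel":[0,0,0],"angular":[0,0,0]},{"fingers":0.9,"travel":[0,0,0.4],"angular":[0,0,0]},{"fingers":0.9,"travel":[0,0,0.4],"angular":[0,0,0]}]'
```

```text
time: 4.65
position: [417.2, -282.8, 20.7]
tcp_rot: [0.001, 0.698, 0.716, 0.0]
wrist_force: [0.2, -0.5, -0.1]
gripper_width: 0.105
gripper_force: 0.0
```

Run:
```python
from h import *
st=manip.get_state();print(st['gripper_width'],st['gripper_force'],st['position'],st['wrist_force'],manip.camera_model('wrist')['mount'][:3,3])
a=manip.get_image('wrist');cv2.imwrite('pics/w4.png',a[:,:,::-1])
print(proj('wrist',[st['position'],st['position']+[0,0,19]],st))
for m in manip.masks_of('wrist','blank'):
  print(m['p'],m['xy'],rect('wrist',m['mask'],40,st))
```

```text
0.10495468284630681 0.0 [ 417.21039102 -282.77606662   20.71196497] [ 0.23498372 -0.46623298 -0.12690119] [  74.14890814   -0.18547733 -182.86608688]
[[321.1949583  230.72630681]
 [321.29184479 243.74148955]]
0.79 [106.8, 349.4] ((281.67138671875, -358.44927978515625), (66.06724548339844, 10.904869079589844), 34.12052536010742)
0.68 [334.9, 21.2] ((414.32757568359375, -179.4199676513672), (72.71759033203125, 29.91839599609375), 1.3918919563293457)
0.58 [320.0, 218.2] ((417.2319641113281, -282.15155029296875), (49.39381790161133, 80.56195068359375), 1.3634076118469238)
```

View pics/w4.png

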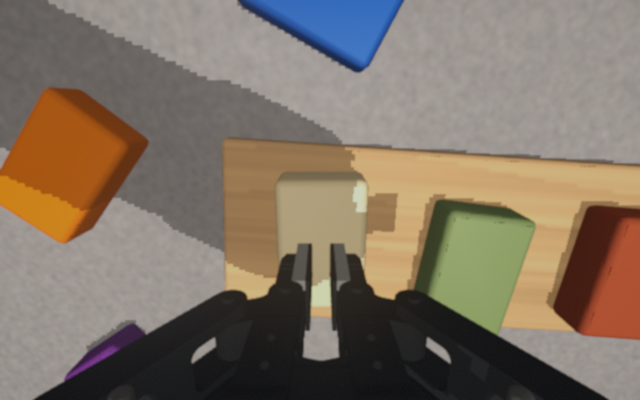

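The fingers closed above the bar. The bar hasn't moved (still at about 417,-282), and the tips show at row 245 where the TCP projects to row 231. By pad gap and row, the tips sit roughly 45 mm behind the stated TCP. I'll reopen and go down in guarded steps.

```bash
python3 -m inch '[{"fingers":0.2,"travel":[0,0,0],"angular":[0,0,0]},{"fingers":0.2,"travel":[0,0,0],"angular":[0,0,0]},{"fingers":0.2,"travel":[0,0,0],"angular":[0,0,0]},{"fingers":0.2,"travel":[0,0,0],"angular":[0,0,0]},{"fingers":0.2,"travel":[0,0,-0.5],"angular":[0,0,0]},{"fingers":0.2,"travel":[0,0,-0.9],"angular":[0,0,0]},{"fingers":0.2,"travel":[0,0,-0.9],"angular":[0,0,0]}]'; python3 -m inch '[{"fingers":0.2,"travel":[0,0,-0.2],"angular":[0,0,0]},{"fingers":0.2,"travel":[0,0,-0.4],"angular":[0,0,0]},{"fingers":0.2,"travel":[0,0,-0.4],"angular":[0,0,0]}]'
```

```text
time: 5.62
position: [415.4, -281.7, -4.3]
tcp_rot: [-0.001, 0.698, 0.716, -0.0]
wrist_force: [0.2, -0.2, 0.2]
gripper_width: 0.806
gripper_force: 0.0
time: 6.0
position: [416.1, -282.2, -13.3]
tcp_rot: [-0.0, 0.698, 0.716, -0.0]
wrist_force: [0.5, -0.4, 0.4]
gripper_width: 0.801
gripper_force: 0.0
```

```bash
python3 -m inch '[{"fingers":0.2,"travel":[0,0,-0.2],"angular":[0,0,0]},{"fingers":0.2,"travel":[0,0,-0.4],"angular":[0,0,0]},{"fingers":0.2,"travel":[0,0,-0.4],"angular":[0,0,0]}]';  python3 -m inch '[{"fingers":0.7,"travel":[0,0,0],"angular":[0,0,0]},{"fingers":0.7,"travel":[0,0,0],"angular":[0,0,0]},{"fingers":0.7,"travel":[0,0,0],"angular":[0,0,0]},{"fingers":0.7,"travel":[0,0,0],"angular":[0,0,0]}]'
```

```text
time: 6.38
position: [416.0, -282.1, -23.5]
tcp_rot: [-0.001, 0.698, 0.716, -0.0]
wrist_force: [-0.6, 0.2, -0.3]
gripper_width: 0.801
gripper_force: 0.0
time: 6.88
position: [416.8, -282.5, -22.5]
tcp_rot: [0.0, 0.698, 0.716, 0.0]
wrist_force: [-0.2, 0.7, 4.4]
gripper_width: 0.572
gripper_force: 63.2
```

Gripped: width 0.57, i.e. about 49 mm, at 63 N. I'll lift and go to a hover before the nest for measuring.

```bash
python3 -m inch '[{"fingers":0.7,"travel":[0,0,0.5],"angular":[0,0,0]},{"fingers":0.7,"travel":[0,0,1.5],"angular":[0,0,0]},{"fingers":0.7,"travel":[0,0,3],"angular":[0,0,0]},{"fingers":0.7,"travel":[0.5,1,5],"angular":[0,0,0]},{"fingers":0.7,"travel":[1.3,3,6.9],"angular":[0,0,-1]},{"fingers":0.7,"travel":[2.2,5,6.9],"angular":[0,0,-2]},{"fingers":0.7,"travel":[3,6.5,6.9],"angular":[0,0,-2.4]},{"fingers":0.7,"travel":[3.7,8.1,6.9],"angular":[0,0,-2.4]},{"fingers":0.7,"travel":[3.7,8.1,6.9],"angular":[0,0,-2.4]},{"fingers":0.7,"travel":[3.7,8.1,6.9],"angular":[0,0,-2.4]}]'
python3 - <<'E'
from h import *
st=manip.get_state();im=manip.get_image('wrist');cv2.imwrite('pics/w5.png',im[:,:,::-1])
import pickle;pickle.dump((im,st),open('w5.pkl','wb'))
q=st['tcp_rot'];print(st['position'],R.from_quat([q[1],q[2],q[3],q[0]]).as_matrix().round(3).tolist(),st['gripper_width'])
for l in('blank','nest','shuttle_knob','press'):
  for m in manip.masks_of('wrist',l)[:3]: print(l,m['p'],m['xy'],m['mask'].sum())
E
```

```text
time: 8.12
position: [508.4, -80.4, 149.7]
tcp_rot: [-0.0, 0.782, 0.623, -0.0]
wrist_force: [-0.1, -0.4, -1.3]
gripper_width: 0.571
gripper_force: 62.7
[508.42173996 -80.43558771 149.65148734] [[0.224, 0.975, -0.001], [0.975, -0.224, -0.0], [-0.001, -0.001, -1.0]] 0.5711240801793772
blank 0.94 [228.3, 249.0] 1243
blank 0.79 [318.2, 272.6] 18917
blank 0.6 [147.7, 359.5] 87
nest 0.93 [322.0, 93.6] 16615
shuttle_knob 0.76 [320.3, 94.9] 16618
press 0.71 [323.4, 74.3] 27327
```

View pics/w5.png

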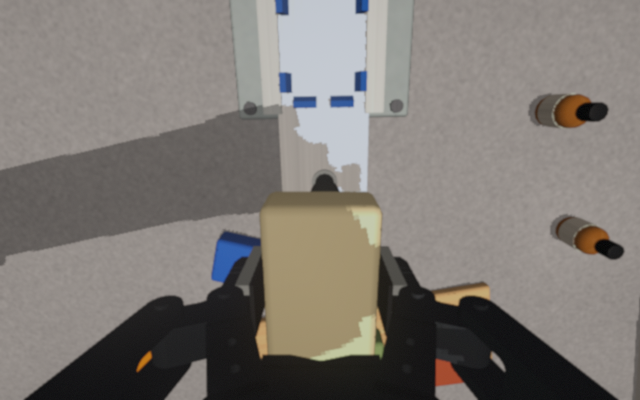

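The picture shows the nest's near end lugs at (305,102) and (342,102), and its side lugs at (285,82), (361,82), (282,5) and (362,5). The knob base at (324,180) is hidden under the carried bar. I'll go up 80 mm to see the whole nest and measure the blue lugs.

```bash
python3 -m inch '[{"fingers":0.7,"travel":[0,0,1.6],"angular":[0,0,0]},{"fingers":0.7,"travel":[0,0,3.2],"angular":[0,0,0]},{"fingers":0.7,"travel":[0,0,3.2],"angular":[0,0,0]},{"fingers":0.7,"travel":[0,0,3.2],"angular":[0,0,0]}]' | head -2
python3 - <<'E'
from h import *
st=manip.get_state();im=manip.get_image('wrist')
cv2.imwrite('pics/w6.png',im[:,:,::-1])
hsv=cv2.cvtColor(im,cv2.COLOR_RGB2HSV)
m=((hsv[...,0]>105)&(hsv[...,0]<130)&(hsv[...,1]>120)&(hsv[...,2]>50)).astype(np.uint8)
n,l,s,c=cv2.connectedComponentsWithStats(m)
for i in range(1,n):
  if s[i,4]>25: print(s[i],c[i].round(1),ray('wrist',c[i],44,st).round(1)[0,:2])
t=manip.get_image('top');h2=cv2.cvtColor(t,cv2.COLOR_RGB2HSV)
m2=((h2[...,0]>105)&(h2[...,0]<130)&(h2[...,1]>120)&(h2[...,2]>50)).astype(np.uint8)
n,l,s,c=cv2.connectedComponentsWithStats(m2)
for i in range(1,n):
  if s[i,4]>2: print('top',s[i],c[i].round(1),ray('top',c[i],44).round(1)[0,:2])
E
```

```text
time: 8.88
position: [508.5, -80.3, 229.0]
[328   1  18  12 180] [336.5   6.4] [561.3  79.7]
[296   2  18  11 189] [304.9   6.9] [530.1  86.4]
[286  17   8  17 116] [289.7  24.7] [511.1  74.3]
[349  16   8  16 119] [352.4  23.5] [573.8  60.8]
[349  79   7  14  94] [352.   85.6] [561.5   2.2]
[289  80   7  14  91] [292.1  86.6] [498.5  15.9]
[329  99  17   7 108] [336.9 101.9] [542.2 -10.4]
[300 100  16   6  95] [307.6 102.5] [510.9  -3.8]
[232 210  29  42 929] [246.2 231.1] [ 401.8 -133.3]
top [312 184   4   2   8] [313.5 184.5] [573.4  60.7]
top [306 186   3   6  12] [307.3 188.4] [561.4  79.8]
top [331 188   4   2   7] [332.7 188.4] [560.4   1.9]
top [336 192   3   6  11] [336.9 194.5] [541.3 -10.7]
top [304 196   3   6  12] [305.  198.8] [529.4  87.1]
top [334 202   3   6  10] [334.8 204.8] [509.7  -3.8]
top [308 205   4   1   4] [309.5 205. ] [509.9  73.4]
top [327 208   4   3   8] [328.5 209. ] [497.   15.6]
```

Both cameras agree on all eight lugs: nest centre is about (535.8, 38.1) and the press x axis yaw is about 78.0°. I'll go above the nest.

```bash
python3 -m inch '[{"fingers":0.7,"travel":[0.3,1.2,-0.5],"angular":[0,0,0.16]},{"fingers":0.7,"travel":[0.7,3,-1],"angular":[0,0,0.16]},{"fingers":0.7,"travel":[1.09,4.74,-2],"angular":[0,0,0.16]},{"fingers":0.7,"travel":[1.09,4.74,-4],"angular":[0,0,0.16]},{"fingers":0.7,"travel":[1.09,4.74,-6],"angular":[0,0,0.16]},{"fingers":0.7,"travel":[1.09,4.74,-7.6],"angular":[0,0,0.16]},{"fingers":0.7,"travel":[1.09,4.74,-7.6],"angular":[0,0,0.16]},{"fingers":0.7,"travel":[1.09,4.74,-7.6],"angular":[0,0,0.16]},{"fingers":0.7,"travel":[1.09,4.74,-7.6],"angular":[0,0,0.16]}]'
python3 - <<'E'
from h import *
for i in range(2):
  st=manip.get_state();im=manip.get_image('wrist')
  q=st['tcp_rot'];M=R.from_quat([q[1],q[2],q[3],q[0]]).as_matrix()
  print(st['position'],np.degrees(np.arctan2(M[1,0],M[0,0])))
hsv=cv2.cvtColor(im,cv2.COLOR_RGB2HSV)
m=((hsv[...,0]>105)&(hsv[...,0]<130)&(hsv[...,1]>120)&(hsv[...,2]>50)).astype(np.uint8)
n,l,s,c=cv2.connectedComponentsWithStats(m)
for i in range(1,n):
  if s[i,4]>25: print(s[i],c[i].round(1),ray('wrist',c[i],44,st).round(1)[0,:2])
b=[k for k in manip.masks_of('wrist','blank') if k['mask'].sum()>5000]
for k in b: print(k['xy'],rect('wrist',k['mask'],st['position'][2]+62.5,st))
cv2.imwrite('pics/w7.png',im[:,:,::-1])
E
```

```text
time: 10.1
position: [537.6, 38.8, 41.6]
tcp_rot: [0.001, 0.777, 0.629, 0.001]
wrist_force: [1.1, 0.8, -1.4]
gripper_width: 0.574
gripper_force: 62.6
[537.63912319  38.80587576  41.5762461 ] 77.988021710073
[537.51304491  38.76100504  41.42695288] 77.98824512448438
[274 150  35  12 396] [291.4 155.7] [530.7  87.4]
[331 150  35  13 442] [348.  155.9] [561.6  80.6]
[256 171  18  28 402] [264.1 183.4] [511.6  75.2]
[367 171  17  28 401] [375.3 183.2] [574.   61.9]
[319.1, 273.2] ((537.1693725585938, 40.85231399536133), (79.42652893066406, 48.59272384643555), 77.95394897460938)
```

View pics/w7.png

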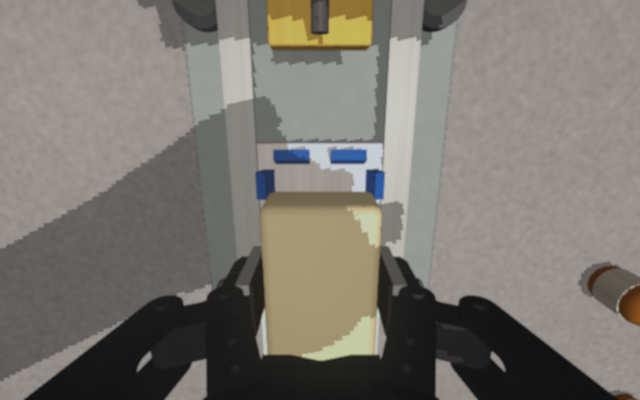

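The picture shows the bar squarely over the shuttle: bar mid column 319, lugs mid column 320, far lugs at (291,156) and (348,156). I'll check the lengthwise offset numerically.

Run:
```python
from h import *
st=manip.get_state();u=np.array([.208,.978]);p=st['position']
im=cv2.imread('pics/w7.png')
print(im[186:216:2,318].tolist())
for r,z in((192.5,p[2]+36),(208,p[2]+61)):print(r,(ray('wrist',[320,r],z,st)[0,:2]-p[:2])@u-39)
far=np.array([[530.7,87.4],[561.6,80.6]]).mean(0);print('nest-tcp along',(far-p[:2])@u-46)
# inner/outer edges of the far lugs
for r,z in((150,46),(162,46),(162,36)):print(r,z,(ray('wrist',[320,r],z,st)[0,:2]-p[:2])@u)
```

```text
[[148, 154, 161], [147, 154, 161], [141, 149, 155], [91, 109, 119], [75, 97, 109], [76, 99, 110], [78, 100, 112], [77, 100, 112], [78, 101, 113], [80, 104, 116], [89, 117, 130], [99, 130, 144], [106, 138, 153], [110, 143, 159], [113, 147, 162]]
192.5 -5.131340985441781
208 -4.675878021913327
nest-tcp along 0.27271042838435733
150 46 49.62008751362637
162 46 42.977180591897756
162 36 41.23080989912162
```

The first mask had included the bar's far side face. The bar actually sits about 4.8 mm behind the TCP, and the nest about 0.6 mm behind it, so I'll shift +4.3 mm along press x while going down slowly.

```bash
python3 -m inch '[{"fingers":0.7,"travel":[0.04,0.17,-0.5],"angular":[0,0,0]},{"fingers":0.7,"travel":[0.04,0.17,-1.0],"angular":[0,0,0]},{"fingers":0.7,"travel":[0.04,0.17,-1.0],"angular":[0,0,0]},{"fingers":0.7,"travel":[0.04,0.17,-1.2],"angular":[0,0,0]},{"fingers":0.7,"travel":[0.04,0.17,-1.3],"angular":[0,0,0]},{"fingers":0.7,"travel":[0.04,0.17,-1.4],"angular":[0,0,0]},{"fingers":0.7,"travel":[0.04,0.17,-1.4],"angular":[0,0,0]}]'; python3 -m inch '[{"fingers":0.7,"travel":[0,0,-0.08],"angular":[0,0,0]},{"fingers":0.7,"travel":[0,0,-0.08],"angular":[0,0,0]}]'
```

```text
time: 11.12
position: [537.1, 42.9, 4.5]
tcp_rot: [-0.0, 0.777, 0.629, -0.0]
wrist_force: [-0.7, 0.2, -0.2]
gripper_width: 0.571
gripper_force: 62.6
time: 11.38
position: [537.1, 42.9, 2.5]
tcp_rot: [-0.0, 0.777, 0.629, -0.0]
wrist_force: [0.4, -0.1, 0.0]
gripper_width: 0.573
gripper_force: 62.6
```

```bash
python3 -m inch '[{"fingers":0.7,"travel":[0,0,-0.06],"angular":[0,0,0]},{"fingers":0.7,"travel":[0,0,-0.06],"angular":[0,0,0]}]' | grep -E 'position|force'; python3 -m inch '[{"fingers":0.7,"travel":[0,0,-0.06],"angular":[0,0,0]},{"fingers":0.7,"travel":[0,0,-0.06],"angular":[0,0,0]}]' | grep -E 'position|force'
```

```text
position: [537.3, 42.9, 1.5]
wrist_force: [-1.5, -1.0, 5.0]
gripper_force: 63.1
position: [537.5, 43.4, 1.4]
wrist_force: [-7.6, -0.3, 18.9]
gripper_force: 65.2
```

Contact came at z ≈ 1.5, exactly the predicted floor height. I'll ease off and let go.

```bash
python3 -m inch '[{"fingers":0.7,"travel":[0,0,0.06],"angular":[0,0,0]},{"fingers":0.35,"travel":[0,0,0.06],"angular":[0,0,0]},{"fingers":0.2,"travel":[0,0,0.06],"angular":[0,0,0]},{"fingers":0.2,"travel":[0,0,0.06],"angular":[0,0,0]},{"fingers":0.2,"travel":[0,0,1],"angular":[0,0,0]},{"fingers":0.2,"travel":[0,0,3],"angular":[0,0,0]},{"fingers":0.2,"travel":[-0.4,-2,5],"angular":[0,0,0]},{"fingers":0.2,"travel":[-0.8,-3.8,6],"angular":[0,0,0]},{"fingers":0.2,"travel":[-0.8,-3.8,6],"angular":[0,0,0]},{"fingers":0.2,"travel":[-0.8,-3.8,6],"angular":[0,0,0]}]'
python3 - <<'E'
from h import *
st=manip.get_state();im=manip.get_image('wrist');cv2.imwrite('pics/w8.png',im[:,:,::-1])
for l in('blank','shuttle_knob'):
  for k in manip.masks_of('wrist',l)[:3]:
    print(l,k['p'],k['xy'],k['mask'].sum(),rect('wrist',k['mask'],64,st))
E
```

```text
time: 13.12
position: [517.0, -51.8, 149.3]
tcp_rot: [-0.0, 0.777, 0.629, 0.0]
wrist_force: [-0.8, -0.1, 0.1]
gripper_width: 0.8
gripper_force: 0.0
blank 0.68 [264.5, 288.6] 1930 ((432.365478515625, -126.72119140625), (54.66573715209961, 64.84246826171875), 63.28193283081055)
blank 0.66 [322.5, 75.8] 6692 ((536.033935546875, 39.52766799926758), (76.46913146972656, 49.58510208129883), 77.91368865966797)
blank 0.57 [164.0, 385.6] 736 ((311.33575439453125, -221.13143920898438), (58.41059494018555, 24.11239242553711), 45.484500885009766)
shuttle_knob 0.66 [320.2, 161.7] 12211 ((526.8975219726562, -4.880332946777344), (183.16427612304688, 73.83001708984375), 78.12954711914062)
```

View pics/w8.png

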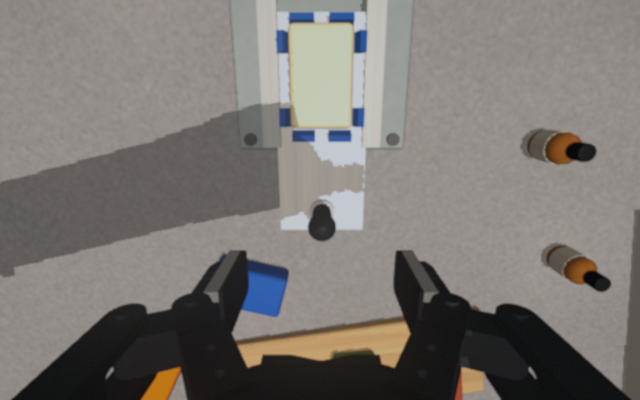

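The cream bar lies square inside the blue lugs at (322,76), well clear all round. The knob ball is at (321,222). Next I'll turn 90°, centre over the knob and look again numerically.

```bash
python3 - <<'E'
from h import *
st=manip.get_state(); im=cv2.imread('pics/w8.png')
g=(im[190:245,300:342].max(2)<70).astype(np.uint8);n,l,s,c=cv2.connectedComponentsWithStats(g)
for i in range(1,n):
  if s[i,4]>50: print(s[i],c[i]+[300,190])
print(ray('wrist',[321,222],80,st))
E
python3 -m inch '[{"fingers":0.3,"travel":[-0.22,-1,0],"angular":[0,0,1.7]},{"fingers":0.3,"travel":[-0.22,-1,0],"angular":[0,0,3.4]},{"fingers":0.3,"travel":[-0.22,-1,0],"angular":[0,0,5.1]},{"fingers":0.3,"travel":[-0.22,-1,0],"angular":[0,0,6.8]},{"fingers":0.3,"travel":[-0.22,-1,0],"angular":[0,0,8.5]},{"fingers":0.3,"travel":[-0.22,-1,0],"angular":[0,0,10.2]},{"fingers":0.3,"travel":[-0.22,-1,0],"angular":[0,0,11.9]},{"fingers":0.3,"travel":[-0.22,-1,0],"angular":[0,0,13.6]},{"fingers":0.3,"travel":[-0.22,-1,0],"angular":[0,0,15]},{"fingers":0.3,"travel":[-0.22,-1,0],"angular":[0,0,15]},{"fingers":0.3,"travel":[-0.22,-1,-1.5],"angular":[0,0,15]},{"fingers":0.3,"travel":[-0.22,-1,-1.5],"angular":[0,0,15]}]'
python3 - <<'E'
from h import *
st=manip.get_state(); im=manip.get_image('wrist');print(st['joints'].round(2),st['position'])
print(proj('wrist',[[511.6,-76.9,90],[511.6,-76.9,78]],st))
cv2.imwrite('pics/w9.png',im[:,:,::-1])
g=(im.max(2)<60).astype(np.uint8);n,l,s,c=cv2.connectedComponentsWithStats(g)
for i in range(1,n):
  if s[i,4]>80: print(s[i],c[i])
E
```

```text
[  9  15  26  35 676] [321.38017751 223.30029586]
[[512.22484363 -70.04564636  80.        ]]
time: 14.78
position: [509.5, -76.4, 109.7]
tcp_rot: [-0.003, 0.105, 0.994, 0.0]
wrist_force: [-0.2, 0.7, 1.1]
gripper_width: 0.703
gripper_force: 0.0
[ 0.71  0.29 -0.73  1.75  0.21  1.18  1.28] [509.45311528 -76.36738435 109.65042506]
[[319.58195072 222.44722246]
 [319.62180615 216.52839238]]
[602 101  38  34 718] [616.96518106 117.63231198]
[395 109  11  12  85] [400.01176471 115.14117647]
[305 193  31  40 915] [320.00546448 214.05245902]
[   19   248   604   152 39712] [320.63814464 352.24816176]
[569 261  15  13 110] [575.00909091 265.00909091]
```

The knob is centred: dark blob at (320,214), predicted (320,217). I'll go down and grip it.

```bash
python3 -m inch '[{"fingers":0.3,"travel":[0,0,-1.5],"angular":[0,0,0]},{"fingers":0.3,"travel":[0,0,-3],"angular":[0,0,0]},{"fingers":0.3,"travel":[0,0,-4],"angular":[0,0,0]},{"fingers":0.3,"travel":[0,0,-4.4],"angular":[0,0,0]},{"fingers":0.3,"travel":[0,0,-4.4],"angular":[0,0,0]},{"fingers":0.9,"travel":[0,0,-4.4],"angular":[0,0,0]},{"fingers":0.9,"travel":[0,0,-4.4],"angular":[0,0,0]},{"fingers":0.9,"travel":[0,0,-4.4],"angular":[0,0,0]},{"fingers":0.9,"travel":[0,0,-4.4],"angular":[0,0,0]},{"fingers":0.9,"travel":[0,0,-4.4],"angular":[0,0,0]}]'
```

```text
time: 16.08
position: [512.5, -77.3, 3.2]
tcp_rot: [0.001, 0.105, 0.995, -0.0]
wrist_force: [-1.4, -0.0, 6.3]
gripper_width: 0.249
gripper_force: 58.2
```

```bash
python3 -m inch '[{"fingers":0.9,"travel":[0.05,0.25,0],"angular":[0,0,0]},{"fingers":0.9,"travel":[0.15,0.7,0],"angular":[0,0,0]},{"fingers":0.9,"travel":[0.26,1.2,0],"angular":[0,0,0]},{"fingers":0.9,"travel":[0.36,1.7,0],"angular":[0,0,0]},{"fingers":0.9,"travel":[0.47,2.2,0],"angular":[0,0,0]},{"fingers":0.9,"travel":[0.58,2.7,0],"angular":[0,0,0]},{"fingers":0.9,"travel":[0.68,3.2,0],"angular":[0,0,0]},{"fingers":0.9,"travel":[0.79,3.7,0],"angular":[0,0,0]},{"fingers":0.9,"travel":[0.87,4.1,0],"angular":[0,0,0]},{"fingers":0.9,"travel":[0.92,4.35,0],"angular":[0,0,0]},{"fingers":0.9,"travel":[0.92,4.35,0],"angular":[0,0,0]}]'
```

```text
time: 17.45
position: [535.8, 32.5, 3.2]
tcp_rot: [0.001, 0.104, 0.995, 0.0]
wrist_force: [0.0, 1.4, 5.9]
gripper_width: 0.249
gripper_force: 58.6
```

```bash
python3 -m inch '[{"fingers":0.9,"travel":[0.02,0.1,0],"angular":[0,0,0]},{"fingers":0.9,"travel":[0.04,0.2,0],"angular":[0,0,0]},{"fingers":0.9,"travel":[0.06,0.3,0],"angular":[0,0,0]},{"fingers":0.9,"travel":[0.06,0.3,0],"angular":[0,0,0]}]' | grep -E 'pos|wrist'; python3 -m inch '[{"fingers":0.9,"travel":[0.02,0.1,0],"angular":[0,0,0]},{"fingers":0.9,"travel":[0.03,0.15,0],"angular":[0,0,0]},{"fingers":0.9,"travel":[0.03,0.15,0],"angular":[0,0,0]}]'| grep -E 'pos|wrist'
```

```text
position: [537.1, 38.8, 3.2]
wrist_force: [-1.2, -1.3, 6.6]
position: [537.9, 42.3, 3.2]
wrist_force: [-1.7, -1.1, 7.7]
```

```bash
python3 -m inch '[{"fingers":0.9,"travel":[0.02,0.1,0],"angular":[0,0,0]},{"fingers":0.9,"travel":[0.03,0.15,0],"angular":[0,0,0]},{"fingers":0.9,"travel":[0.03,0.15,0],"angular":[0,0,0]}]' | grep -E 'pos|wrist'; python3 -m inch '[{"fingers":0.9,"travel":[0.02,0.08,0],"angular":[0,0,0]},{"fingers":0.9,"travel":[0.02,0.12,0],"angular":[0,0,0]},{"fingers":0.9,"travel":[0.02,0.12,0],"angular":[0,0,0]}]'| grep -E 'pos|wrist'
```

```text
position: [538.6, 46.0, 3.2]
wrist_force: [-1.0, -1.2, 8.1]
position: [539.2, 48.4, 3.2]
wrist_force: [-1.8, -3.3, 8.1]
```

```bash
python3 -m inch '[{"fingers":0.9,"travel":[0.02,0.08,0],"angular":[0,0,0]},{"fingers":0.9,"travel":[0.02,0.08,0],"angular":[0,0,0]}]' | grep -E 'pos|wrist'; python3 -m inch '[{"fingers":0.9,"travel":[0.02,0.08,0],"angular":[0,0,0]},{"fingers":0.9,"travel":[0.02,0.08,0],"angular":[0,0,0]}]'| grep -E 'pos|wrist'
```

```text
position: [539.1, 48.3, 3.2]
wrist_force: [-5.0, -8.3, 12.9]
position: [539.0, 48.1, 3.1]
wrist_force: [-8.1, -14.4, 17.2]
```

Solid stop reached: the arm no longer advances and the force is rising, after 128 mm of travel. I'll let go, rise and look down at the T-handle.

```bash
python3 -m inch '[{"fingers":0.6,"travel":[-0.02,-0.1,0],"angular":[0,0,0]},{"fingers":0.3,"travel":[-0.02,-0.1,0],"angular":[0,0,0]},{"fingers":0.3,"travel":[-0.02,-0.1,0],"angular":[0,0,0]},{"fingers":0.3,"travel":[-0.02,-0.1,2],"angular":[0,0,0]},{"fingers":0.3,"travel":[0,0,4.5],"angular":[0,0,0]},{"fingers":0.3,"travel":[0,0,7],"angular":[0,0,0]},{"fingers":0.3,"travel":[0,0,9.5],"angular":[0,0,0]},{"fingers":0.3,"travel":[0.3,1,11.5],"angular":[0,0,0]},{"fingers":0.3,"travel":[0.7,3,11.5],"angular":[0,0,0]},{"fingers":0.3,"travel":[0.98,4.5,11.5],"angular":[0,0,0]},{"fingers":0.3,"travel":[0.98,4.5,11.5],"angular":[0,0,0]},{"fingers":0.3,"travel":[0.98,4.5,11.5],"angular":[0,0,0]}]'
python3 - <<'E'
from h import *
st=manip.get_state(); im=manip.get_image('wrist');print(st['joints'].round(2),st['position'])
cv2.imwrite('pics/w10.png',im[:,:,::-1])
for l in('screw_hub','bar_end_a','ram'):
  for k in manip.masks_of('wrist',l)[:3]:
    v,u=np.nonzero(k['mask']);print(l,k['p'],k['xy'],k['mask'].sum(),u.min(),u.max(),v.min(),v.max(),rect('wrist',k['mask'],236,st))
t=manip.get_image('top')
for k in manip.masks_of('top','shuttle_knob')[:2]:
    v,u=np.nonzero(k['mask']);print('top',k['p'],k['xy'],u.min(),u.max(),v.min(),v.max())
E
```

```text
time: 21.08
position: [563.6, 166.1, 289.2]
tcp_rot: [-0.0, 0.104, 0.995, -0.0]
wrist_force: [0.5, -0.5, -0.5]
gripper_width: 0.703
gripper_force: 0.0
[ 0.24  0.38 -0.82  1.27  0.28  1.61  0.83] [563.58254472 166.07180013 289.21456754]
screw_hub 0.66 [319.0, 198.2] 4459 298 338 86 303 ((564.1350708007812, 164.0825958251953), (30.1384334564209, 172.81314086914062), 78.31047058105469)
bar_end_a 0.78 [319.8, 199.2] 4475 298 338 87 303 ((564.4542846679688, 164.0377197265625), (30.095754623413086, 172.16903686523438), 78.31491088867188)
ram 0.61 [321.0, 194.1] 4694 297 346 86 303 ((564.540771484375, 165.38047790527344), (33.32154083251953, 173.39996337890625), 70.36711120605469)
```

View pics/w10.png

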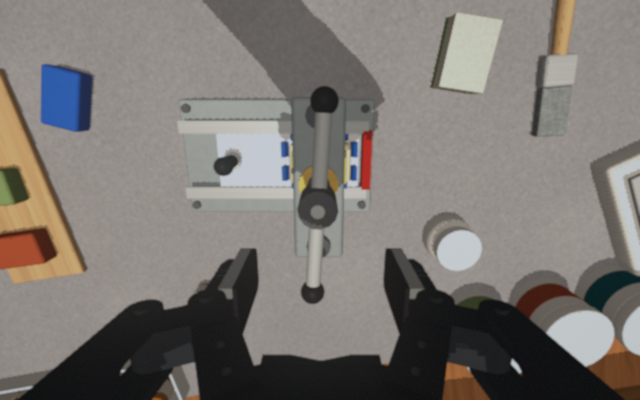

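The picture (my tenth and last) shows the shuttle home with its knob at (225,165). The T-handle hub is at (318,206), with ball ends at (324,100) on the press +y side and (313,293). I'll compute the hub, bar angle and arc rows.

Run:
```python
from h import *
st=manip.get_state(); im=cv2.imread('pics/w10.png')
g=(im.max(2)<70).astype(np.uint8); out=[]
for (u,v) in((324,100),(313,293)):
  k=g[v-20:v+20,u-16:u+16]; n,l,s,c=cv2.connectedComponentsWithStats(k); i=1+np.argmax(s[1:,4]); print(s[i],c[i]+[u-16,v-20]); out.append(s[i,:2]+s[i,2:4]/2-.5+[u-16,v-20])
for z in(236,):
  P=ray('wrist',out,z,st)[:,:2]; a=P[0]-P[1]; print(out,P,P.mean(0),np.linalg.norm(a),np.degrees(np.arctan2(a[1],a[0])))
print(ray('wrist',[318,206],250,st),st['position'])
```

```text
[  0   6  31  34 694] [322.55331412 101.05475504]
[  5  11  22  19 294] [312.06462585 293.56462585]
[array([323. , 102.5]), array([312.5, 293. ])] [[491.45077675 183.08728718]
 [638.90325297 142.6614879 ]] [565.17701486 162.87438754] 152.89368197924045 164.6684204490709
[[560.79932753 164.50012114 250.        ]] [563.82226538 165.15737488 289.67960139]
```

Hub is about (564, 163) and the bar's yaw is 164.7° (screw angle about +0.06). I'll grip end a at r ≈ 50 mm.

```bash
python3 -m inch '[{"fingers":0.4,"travel":[-1.92,0.42,0],"angular":[0,0,-0.55]},{"fingers":0.4,"travel":[-1.92,0.42,-1.5],"angular":[0,0,-0.55]},{"fingers":0.4,"travel":[-1.92,0.42,-3],"angular":[0,0,-0.55]},{"fingers":0.4,"travel":[-1.92,0.42,-4],"angular":[0,0,-0.55]},{"fingers":0.4,"travel":[-1.92,0.42,-4.66],"angular":[0,0,-0.55]},{"fingers":0.4,"travel":[-1.92,0.42,-4.66],"angular":[0,0,-0.55]},{"fingers":0.4,"travel":[-1.92,0.42,-4.66],"angular":[0,0,-0.55]}]'; python3 -m inch '[{"fingers":0.95,"travel":[0,0,0],"angular":[0,0,0]},{"fingers":0.95,"travel":[0,0,0],"angular":[0,0,0]},{"fingers":0.95,"travel":[0,0,0],"angular":[0,0,0]},{"fingers":0.95,"travel":[0,0,0],"angular":[0,0,0]},{"fingers":0.95,"travel":[0,0,0],"angular":[0,0,0]},{"fingers":0.95,"travel":[0,0,0],"angular":[0,0,0]}]'
cat > mom.py <<'E'
from h import *
H=np.array([564,163.])
def m():
    s=manip.get_state();f=s['wrist_force'];p=(s['position'][:2]-H)/1000
    q=s['tcp_rot'];M=R.from_quat([q[1],q[2],q[3],q[0]]).as_matrix()
    rF=p[0]*f[1]-p[1]*f[0]
    e=p/np.linalg.norm(p)
    print('t',s['time'],'pos',s['position'].round(1),'r',(np.linalg.norm(p)*1000).round(1),'yawpos',np.degrees(np.arctan2(p[1],p[0])).round(1),'yaw',np.degrees(np.arctan2(M[1,0],M[0,0])).round(1),'F',f.round(1),'T',s['wrist_torque'].round(2),'Frad',(e@f[:2]).round(1),'rxF',rF.round(3),'tot',(rF+s['wrist_torque'][2]).round(3),'w',round(s['gripper_width'],3),s['joints'].round(2))
m()
E
python3 mom.py
python3 - <<'E'
import numpy as np
def rows(psi,r,th):
  for t in th:
    a=np.radians(psi);b=np.radians(psi-t)
    print(t,np.round([r*(np.cos(b)-np.cos(a))/25,r*(np.sin(b)-np.sin(a))/25,-16*t/360/25,-t/6],2).tolist())
rows(164.7,50,range(8,97,8))
E
```

```text
time: 22.25
position: [516.2, 177.0, 174.2]
tcp_rot: [0.001, 0.133, 0.991, 0.0]
wrist_force: [-0.0, 0.4, 0.5]
gripper_width: 0.6
gripper_force: 0.0
time: 23.0
position: [516.0, 177.0, 173.7]
tcp_rot: [0.001, 0.133, 0.991, 0.0]
wrist_force: [-0.7, 1.1, 6.5]
gripper_width: 0.123
gripper_force: 58.4
t 23.0 pos [516.  177.  173.7] r 50.0 yawpos 163.7 yaw 164.7 F [-0.7  1.1  6.5] T [0.1  0.09 0.  ] Frad 1.0 rxF -0.04 tot -0.038 w 0.123 [ 0.28  0.32 -0.83  1.59  0.24  1.33  0.72]
8 [0.09, 0.26, -0.01, -1.33]
16 [0.22, 0.51, -0.03, -2.67]
24 [0.38, 0.74, -0.04, -4.0]
32 [0.57, 0.94, -0.06, -5.33]
40 [0.79, 1.12, -0.07, -6.67]
48 [1.03, 1.26, -0.09, -8.0]
56 [1.29, 1.37, -0.1, -9.33]
64 [1.56, 1.44, -0.11, -10.67]
72 [1.83, 1.47, -0.13, -12.0]
80 [2.11, 1.46, -0.14, -13.33]
88 [2.39, 1.42, -0.16, -14.67]
96 [2.66, 1.34, -0.17, -16.0]
```

```bash
python3 -m inch '[{"fingers":0.95,"travel":[0.09,0.26,-0.01],"angular":[0,0,-1.33]},{"fingers":0.95,"travel":[0.22,0.51,-0.03],"angular":[0,0,-2.67]},{"fingers":0.95,"travel":[0.38,0.74,-0.04],"angular":[0,0,-4]},{"fingers":0.95,"travel":[0.57,0.94,-0.06],"angular":[0,0,-5.33]},{"fingers":0.95,"travel":[0.79,1.12,-0.07],"angular":[0,0,-6.67]}]' >/dev/null; python3 mom.py;  python3 - <<'E'
import numpy as np
def rows(psi,r,th):
  for t in th:
    a=np.radians(psi);b=np.radians(psi-t)
    print(t,np.round([r*(np.cos(b)-np.cos(a))/25,r*(np.sin(b)-np.sin(a))/25,-16*t/360/25,-t/6],2).tolist())
rows(124.7,50,range(8,97,8))
print();rows(28.7,50,[8,16,24,32,40,48])
E
```

```text
t 23.625 pos [535.4 204.5 172. ] r 50.4 yawpos 124.5 yaw 124.4 F [-2.4 -2.6  7.8] T [-0.59  0.49  0.06] Frad -0.8 rxF 0.174 tot 0.239 w 0.118 [ 0.12  0.36 -0.7   1.52  0.24  1.34 -0.  ]
8 [0.24, 0.14, -0.01, -1.33]
16 [0.5, 0.25, -0.03, -2.67]
24 [0.77, 0.32, -0.04, -4.0]
32 [1.04, 0.35, -0.06, -5.33]
40 [1.32, 0.35, -0.07, -6.67]
48 [1.6, 0.3, -0.09, -8.0]
56 [1.87, 0.22, -0.1, -9.33]
64 [2.12, 0.1, -0.11, -10.67]
72 [2.35, -0.05, -0.13, -12.0]
80 [2.56, -0.24, -0.14, -13.33]
88 [2.74, -0.45, -0.16, -14.67]
96 [2.89, -0.68, -0.17, -16.0]

8 [0.12, -0.25, -0.01, -1.33]
16 [0.2, -0.52, -0.03, -2.67]
24 [0.24, -0.8, -0.04, -4.0]
32 [0.24, -1.08, -0.06, -5.33]
40 [0.21, -1.35, -0.07, -6.67]
48 [0.13, -1.62, -0.09, -8.0]
```

It works: the moment is about +0.24–0.3 N m and the radial force is small. I'll carry on.

```bash
python3 -m inch '[{"fingers":0.95,"travel":[0.24,0.14,-0.01],"angular":[0,0,-1.33]},{"fingers":0.95,"travel":[0.5,0.25,-0.03],"angular":[0,0,-2.67]},{"fingers":0.95,"travel":[0.77,0.32,-0.04],"angular":[0,0,-4]},{"fingers":0.95,"travel":[1.04,0.35,-0.06],"angular":[0,0,-5.33]},{"fingers":0.95,"travel":[1.32,0.35,-0.07],"angular":[0,0,-6.67]},{"fingers":0.95,"travel":[1.6,0.3,-0.09],"angular":[0,0,-8]},{"fingers":0.95,"travel":[1.87,0.22,-0.1],"angular":[0,0,-9.33]},{"fingers":0.95,"travel":[2.12,0.1,-0.11],"angular":[0,0,-10.67]},{"fingers":0.95,"travel":[2.35,-0.05,-0.13],"angular":[0,0,-12]},{"fingers":0.95,"travel":[2.56,-0.24,-0.14],"angular":[0,0,-13.33]},{"fingers":0.95,"travel":[2.74,-0.45,-0.16],"angular":[0,0,-14.67]},{"fingers":0.95,"travel":[2.89,-0.68,-0.17],"angular":[0,0,-16]}]' >/dev/null; python3 mom.py
```

```text
t 25.125 pos [606.9 187.7 167.7] r 49.5 yawpos 29.9 yaw 28.5 F [-7.6 -1.4  7.7] T [-0.31  1.36  0.16] Frad -7.2 rxF 0.128 tot 0.284 w 0.12 [-0.09  0.45 -0.38  1.36  0.16  1.37 -1.54]
```

```bash
python3 -m inch '[{"fingers":0.95,"travel":[0.12,-0.25,-0.01],"angular":[0,0,-1.33]},{"fingers":0.95,"travel":[0.2,-0.52,-0.03],"angular":[0,0,-2.67]},{"fingers":0.95,"travel":[0.24,-0.8,-0.04],"angular":[0,0,-4]}]' >/dev/null; python3 mom.py; python3 -m inch '[{"fingers":0.95,"travel":[0,-0.28,-0.02],"angular":[0,0,-1.33]},{"fingers":0.95,"travel":[-0.03,-0.55,-0.03],"angular":[0,0,-2.67]}]' >/dev/null; python3 mom.py
python3 - <<'E'
import numpy as np
a=np.radians(-11.3)
for t in (8,16,24,32,40):
  b=a-np.radians(t);print(t,np.round([2*(np.cos(b)-np.cos(a)),2*(np.sin(b)-np.sin(a)),-16*t/360/25,-t/6],2).tolist())
E
```

```text
t 25.5 pos [612.8 168.2 166.7] r 49.1 yawpos 6.1 yaw 4.5 F [-7.1  0.5  7.2] T [0.1  1.19 0.21] Frad -7.0 rxF 0.063 tot 0.271 w 0.118 [-0.11  0.44 -0.3   1.36  0.13  1.36 -1.9 ]
t 25.75 pos [612.1 154.6 166. ] r 48.9 yawpos -9.9 yaw -11.5 F [-6.4  0.7  7.5] T [0.18 1.19 0.25] Frad -6.5 rxF -0.021 tot 0.232 w 0.12 [-0.12  0.42 -0.25  1.38  0.1   1.35 -2.14]
8 [-0.07, -0.27, -0.01, -1.33]
16 [-0.18, -0.53, -0.03, -2.67]
24 [-0.33, -0.76, -0.04, -4.0]
32 [-0.51, -0.98, -0.06, -5.33]
40 [-0.71, -1.17, -0.07, -6.67]
```

```bash
python3 -m inch '[{"fingers":0.95,"travel":[-0.07,-0.27,-0.01],"angular":[0,0,-1.33]},{"fingers":0.95,"travel":[-0.18,-0.53,-0.03],"angular":[0,0,-2.67]}]' >/dev/null; python3 mom.py; python3 -m inch '[{"fingers":0.95,"travel":[-0.15,-0.23,-0.01],"angular":[0,0,-1.33]},{"fingers":0.95,"travel":[-0.33,-0.45,-0.03],"angular":[0,0,-2.67]}]' >/dev/null; python3 mom.py
```

```text
t 26.0 pos [607.7 141.6 165.2] r 48.7 yawpos -26.0 yaw -27.5 F [-4.5  2.4  7.2] T [0.41 1.09 0.25] Frad -5.1 rxF 0.009 tot 0.26 w 0.12 [-0.14  0.4  -0.2   1.41  0.08  1.34 -2.39]
t 26.25 pos [599.9 130.3 164.5] r 48.5 yawpos -42.3 yaw -43.6 F [-2.2  2.7  6.6] T [0.43 0.6  0.22] Frad -3.5 rxF 0.025 tot 0.248 w 0.117 [-0.15  0.38 -0.15  1.44  0.06  1.33 -2.64]
```

Turned 208° and it's still free. I'll regrip on the other arm of the bar: release, lift and swing the tool back 180°.

```bash
python3 -m inch '[{"fingers":0.6,"travel":[0,0,0],"angular":[0,0,0]},{"fingers":0.4,"travel":[0,0,0],"angular":[0,0,0]},{"fingers":0.4,"travel":[0,0,0],"angular":[0,0,0]},{"fingers":0.4,"travel":[0,0,2.4],"angular":[0,0,0]},{"fingers":0.4,"travel":[-0.5,0.5,2.4],"angular":[0,0,1.7]},{"fingers":0.4,"travel":[-1,1,2.4],"angular":[0,0,3.4]},{"fingers":0.4,"travel":[-1.5,1.5,2.4],"angular":[0,0,5.1]},{"fingers":0.4,"travel":[-2,2,2.4],"angular":[0,0,6.8]},{"fingers":0.4,"travel":[-2.5,2.4,2.4],"angular":[0,0,8.5]},{"fingers":0.4,"travel":[-2.92,2.67,2.4],"angular":[0,0,10.2]},{"fingers":0.4,"travel":[-2.92,2.67,2.4],"angular":[0,0,11.9]},{"fingers":0.4,"travel":[-2.92,2.67,2.4],"angular":[0,0,13.6]}]' >/dev/null; python3 mom.py; python3 -m inch '[{"fingers":0.4,"travel":[0,0,0],"angular":[0,0,1.7]},{"fingers":0.4,"travel":[0,0,0],"angular":[0,0,3.4]},{"fingers":0.4,"travel":[0,0,0],"angular":[0,0,5.1]},{"fingers":0.4,"travel":[0,0,0],"angular":[0,0,6.8]},{"fingers":0.4,"travel":[0,0,0],"angular":[0,0,8.5]},{"fingers":0.4,"travel":[0,0,0],"angular":[0,0,10.2]},{"fingers":0.4,"travel":[0,0,0],"angular":[0,0,11.9]},{"fingers":0.4,"travel":[0,0,0],"angular":[0,0,13.6]},{"fingers":0.4,"travel":[0,0,0],"angular":[0,0,15]},{"fingers":0.4,"travel":[0,0,0],"angular":[0,0,16.4]},{"fingers":0.4,"travel":[0,0,0],"angular":[0,0,16.4]},{"fingers":0.4,"travel":[0,0,0],"angular":[0,0,16.4]}]' >/dev/null; python3 mom.py
python3 - <<'E'
from h import *
st=manip.get_state(); im=manip.get_image('wrist');cv2.imwrite('pics/w11.png',im[:,:,::-1])
for k in manip.masks_of('wrist','bar_end_a')[:2]:
    v,u=np.nonzero(k['mask']);print(k['p'],k['xy'],u.min(),u.max(),v.min(),v.max(),rect('wrist',k['mask'],228,st))
E
```

```text
t 27.75 pos [527.1 196.3 223.7] r 49.7 yawpos 138.0 yaw 38.6 F [-0.4 -0.3 -0.1] T [-0.    0.04  0.06] Frad 0.1 rxF 0.025 tot 0.083 w 0.601 [-0.1   0.26 -0.39  1.48  0.1   1.42 -1.39]
t 29.25 pos [527.2 196.1 223.8] r 49.5 yawpos 138.1 yaw 136.4 F [-0.3 -0.7 -0.3] T [-0.02 -0.   -0.02] Frad -0.3 rxF 0.037 tot 0.022 w 0.599 [ 0.07  0.29 -0.61  1.47  0.17  1.43  0.27]
0.67 [325.0, 282.4] 298 348 170 359 ((547.7634887695312, 178.9878387451172), (32.40623474121094, 130.06027221679688), 46.3905143737793)
```

The bar reads yaw 136.4° in the mask, aligned with the tool. I'll descend, grip, and compute the arc rows.

```bash
python3 -m inch '[{"fingers":0.4,"travel":[0,0,-1],"angular":[0,0,0]},{"fingers":0.4,"travel":[0,0,-2],"angular":[0,0,0]},{"fingers":0.4,"travel":[0,0,-2.4],"angular":[0,0,0]},{"fingers":0.4,"travel":[0,0,-2.4],"angular":[0,0,0]},{"fingers":0.95,"travel":[0,0,-2.4],"angular":[0,0,0]},{"fingers":0.95,"travel":[0,0,-2.4],"angular":[0,0,0]},{"fingers":0.95,"travel":[0,0,-2.4],"angular":[0,0,0]},{"fingers":0.95,"travel":[0,0,-2.4],"angular":[0,0,0]},{"fingers":0.95,"travel":[0,0,-2.4],"angular":[0,0,0]}]' >/dev/null; sed -i 's/564,163/563,162.5/' mom.py; python3 mom.py
python3 - <<'E'
import numpy as np
for psi in(136.4,96.4,56.4,16.4):
  a=np.radians(psi);print(psi)
  for t in (8,16,24,32,40):
    b=a-np.radians(t);print(t,np.round([2*(np.cos(b)-np.cos(a)),2*(np.sin(b)-np.sin(a)),-16*t/360/25,-t/6],2).tolist())
E
```

```text
136.4
8 [0.21, 0.19, -0.01, -1.33]
16 [0.44, 0.35, -0.03, -2.67]
24 [0.69, 0.47, -0.04, -4.0]
32 [0.95, 0.56, -0.06, -5.33]
40 [1.23, 0.61, -0.07, -6.67]
96.4
8 [0.28, 0.01, -0.01, -1.33]
16 [0.56, -0.02, -0.03, -2.67]
24 [0.83, -0.08, -0.04, -4.0]
32 [1.09, -0.18, -0.06, -5.33]
40 [1.33, -0.32, -0.07, -6.67]
56.4
8 [0.22, -0.17, -0.01, -1.33]
16 [0.42, -0.37, -0.03, -2.67]
24 [0.58, -0.59, -0.04, -4.0]
32 [0.71, -0.84, -0.06, -5.33]
40 [0.81, -1.1, -0.07, -6.67]
16.4
8 [0.06, -0.27, -0.01, -1.33]
16 [0.08, -0.55, -0.03, -2.67]
24 [0.06, -0.83, -0.04, -4.0]
32 [0.01, -1.1, -0.06, -5.33]
40 [-0.09, -1.37, -0.07, -6.67]  File "mom.py", line 2
    H=np.array([563,162.5.])
                          ^
SyntaxError: invalid syntax
```

```bash
sed -i 's/162.5\./162.5/' mom.py; python3 mom.py; python3 -m inch '[{"fingers":0.95,"travel":[0.21,0.19,-0.01],"angular":[0,0,-1.33]},{"fingers":0.95,"travel":[0.44,0.35,-0.03],"angular":[0,0,-2.67]}]' >/dev/null; python3 mom.py
```

```text
t 30.475 pos [527.9 196.8 164.9] r 49.1 yawpos 135.6 yaw 136.6 F [1.5 1.4 5.4] T [ 0.34 -0.3   0.15] Frad -0.1 rxF -0.099 tot 0.047 w 0.119 [ 0.07  0.32 -0.6   1.57  0.19  1.31  0.26]
t 30.725 pos [538.4 205.5 164.2] r 49.5 yawpos 119.8 yaw 120.4 F [-2.7 -1.1  9. ] T [-0.13  0.33  0.16] Frad 0.4 rxF 0.142 tot 0.298 w 0.119 [ 0.02  0.34 -0.56  1.53  0.19  1.32 -0.03]
```

```bash
python3 -m inch '[{"fingers":0.95,"travel":[0.25,0.12,-0.01],"angular":[0,0,-1.33]},{"fingers":0.95,"travel":[0.51,0.21,-0.03],"angular":[0,0,-2.67]}]' >/dev/null; python3 mom.py;python3 -m inch '[{"fingers":0.95,"travel":[0.28,0.05,-0.02],"angular":[0,0,-1.33]},{"fingers":0.95,"travel":[0.56,0.06,-0.03],"angular":[0,0,-2.67]}]' >/dev/null; python3 mom.py
```

```text
t 30.975 pos [551.  210.9 163.5] r 49.9 yawpos 104.0 yaw 104.4 F [-2.8 -0.2  9.5] T [-0.14  0.5   0.17] Frad 0.5 rxF 0.14 tot 0.312 w 0.119 [-0.03  0.37 -0.51  1.5   0.18  1.32 -0.3 ]
t 31.225 pos [564.7 212.5 162.8] r 50.0 yawpos 88.1 yaw 88.3 F [-5.5 -0.3 10.3] T [ 0.01  0.75 -0.  ] Frad -0.5 rxF 0.276 tot 0.272 w 0.116 [-0.07  0.39 -0.46  1.46  0.17  1.33 -0.57]
```

```bash
python3 -m inch '[{"fingers":0.95,"travel":[0.28,-0.03,-0.01],"angular":[0,0,-1.33]},{"fingers":0.95,"travel":[0.55,-0.09,-0.03],"angular":[0,0,-2.67]}]' >/dev/null; python3 mom.py;python3 -m inch '[{"fingers":0.95,"travel":[0.26,-0.1,-0.02],"angular":[0,0,-1.33]},{"fingers":0.95,"travel":[0.5,-0.24,-0.03],"angular":[0,0,-2.67]}]' >/dev/null; python3 mom.py
```

```text
t 31.475 pos [578.2 210.3 162.1] r 50.2 yawpos 72.4 yaw 72.3 F [-5.6 -0.4 10.5] T [-0.16  1.18  0.02] Frad -2.1 rxF 0.261 tot 0.282 w 0.116 [-0.1   0.41 -0.41  1.43  0.16  1.34 -0.82]
t 31.725 pos [590.1 204.7 161.4] r 50.2 yawpos 57.2 yaw 56.4 F [-7.8  0.4 10.1] T [0.1  1.58 0.13] Frad -3.9 rxF 0.339 tot 0.473 w 0.116 [-0.13  0.42 -0.35  1.4   0.14  1.34 -1.07]
```

The moment has risen to 0.47, so the stamp is probably touching. Small steps from here: 4°, then read twice.

```bash
python3 -m inch '[{"fingers":0.95,"travel":[0,0,0],"angular":[0,0,0]}]' >/dev/null; python3 mom.py;python3 -m inch '[{"fingers":0.95,"travel":[0.11,-0.08,-0.01],"angular":[0,0,-0.67]}]' >/dev/null; python3 mom.py; python3 -m inch '[{"fingers":0.95,"travel":[0,0,0],"angular":[0,0,0]}]' >/dev/null; python3 mom.py
```

```text
t 31.85 pos [590.8 204.3 161.4] r 50.2 yawpos 56.4 yaw 56.4 F [-3.8  0.9  9.1] T [ 0.1   0.83 -0.22] Frad -1.4 rxF 0.182 tot -0.034 w 0.118 [-0.13  0.42 -0.35  1.4   0.14  1.34 -1.07]
t 31.975 pos [592.7 202.9 161.2] r 50.1 yawpos 53.7 yaw 52.5 F [-8.   1.1 11.6] T [0.23 1.49 0.19] Frad -3.8 rxF 0.356 tot 0.542 w 0.117 [-0.14  0.42 -0.34  1.4   0.14  1.34 -1.13]
t 32.1 pos [593.  202.6 161.2] r 50.1 yawpos 53.2 yaw 52.5 F [-5.3  0.4 10.8] T [0.21 1.25 0.02] Frad -2.9 rxF 0.224 tot 0.246 w 0.114 [-0.14  0.42 -0.34  1.4   0.14  1.34 -1.13]
```

```bash
python3 -m inch '[{"fingers":0.95,"travel":[0.055,-0.044,0],"angular":[0,0,-0.33]}]' >/dev/null; python3 mom.py;python3 -m inch '[{"fingers":0.95,"travel":[0.06,-0.045,-0.01],"angular":[0,0,-0.33]}]' >/dev/null; python3 mom.py
```

```text
t 32.225 pos [594.  201.9 161.2] r 50.1 yawpos 51.8 yaw 50.6 F [-8.2  1.4 10.2] T [0.3  1.51 0.21] Frad -4.0 rxF 0.365 tot 0.579 w 0.118 [-0.14  0.43 -0.33  1.4   0.14  1.34 -1.16]
t 32.35 pos [595.3 200.8 161.1] r 50.1 yawpos 49.9 yaw 48.6 F [-9.9  1.  13. ] T [0.18 1.96 0.15] Frad -5.6 rxF 0.412 tot 0.563 w 0.117 [-0.14  0.43 -0.33  1.39  0.14  1.34 -1.19]
```

Moving moment is about 0.57 N m against 0.28 free, a net ~0.29 N m, so roughly 115 N. That's in the middle of the window. I'll ease, let go and lift clear.

```bash
python3 -m inch '[{"fingers":0.95,"travel":[0,0,0],"angular":[0,0,0]}]' >/dev/null; python3 mom.py; python3 -m inch '[{"fingers":0.8,"travel":[0,0,0],"angular":[0,0,0]},{"fingers":0.4,"travel":[0,0,0],"angular":[0,0,0]},{"fingers":0.4,"travel":[0,0,0],"angular":[0,0,0]},{"fingers":0.4,"travel":[0,0,0],"angular":[0,0,0]},{"fingers":0.4,"travel":[0,0,1.5],"angular":[0,0,0]},{"fingers":0.4,"travel":[0,0,3],"angular":[0,0,0]},{"fingers":0.4,"travel":[0,0,4],"angular":[0,0,0]},{"fingers":0.4,"travel":[0,0,4],"angular":[0,0,0]},{"fingers":0.4,"travel":[0,0,4],"angular":[0,0,0]}]' >/dev/null; python3 mom.py
python3 - <<'E'
from h import *
st=manip.get_state(); im=manip.get_image('wrist');cv2.imwrite('pics/w12.png',im[:,:,::-1])
hsv=cv2.cvtColor(im,cv2.COLOR_RGB2HSV)
for k in manip.masks_of('wrist','bar_end_a')[:2]:
    v,u=np.nonzero(k['mask']);print(k['p'],k['xy'],u.min(),u.max(),v.min(),v.max(),rect('wrist',k['mask'],223,st))
manip.get_image('side')
for l in('blank','shuttle_knob'):
  for k in manip.masks_of('side',l)[:4]: print(l,k['p'],k['xy'],k['mask'].sum(),ray('side',k['xy'],64))
E
```

```text
t 32.475 pos [595.4 200.7 161. ] r 50.1 yawpos 49.7 yaw 48.6 F [-7.4  1.7 11.1] T [0.24 1.69 0.05] Frad -3.5 rxF 0.339 tot 0.386 w 0.12 [-0.14  0.43 -0.33  1.39  0.14  1.34 -1.19]
t 33.6 pos [596.4 199.  258.4] r 49.5 yawpos 47.5 yaw 48.5 F [ 0.1  0.2 -0.1] T [-0.02 -0.04 -0.04] Frad 0.2 rxF 0.001 tot -0.036 w 0.606 [-0.15  0.4  -0.33  1.22  0.12  1.54 -1.18]
0.89 [321.2, 265.1] 299 339 158 359 ((564.93505859375, 166.18789672851562), (167.4291229248047, 30.61232566833496), 47.36331558227539)
0.36 [583.1, 291.3] 562 609 274 309 ((705.7080078125, 14.405817031860352), (16.211631774902344, 46.96208572387695), 12.71895694732666)
blank 0.97 [244.7, 367.3] 620 [[ 293.6137556  -424.56104354   64.        ]]
blank 0.94 [241.9, 308.7] 508 [[ 278.35193718 -270.1378392    64.        ]]
blank 0.71 [289.7, 277.9] 475 [[ 412.05945375 -188.3990342    64.        ]]
blank 0.48 [312.1, 134.5] 341 [[517.4568882  432.32781917  64.        ]]
shuttle_knob 0.59 [326.3, 209.3] 525 [[540.21133897  52.79830734  64.        ]]
```

```bash
python3 -c "
from bench import manip
print(manip.close_job())"
```

```text
the job is handed in; nothing more can be done
None
```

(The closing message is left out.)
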